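Roll the rolling pin to the wash-up stripe

TASK

The rolling pin is done with: with a fingertip on its top, roll it across the pastry mat until it comes to rest lying along the red wash-up stripe, centred on the stripe's width and square with it. Use as many strokes as you like, but only ever touch the upper half of the pin: do not grip it, lift it or shove it from low on its side. Leave the other things on the worktop where they stand.

Things in the scene. Friction and masses are not known exactly. Their poses are not given: they have to be found in the camera images.
- rolling_pin: wooden rolling pin, free to roll, about 0.4 kg: barrel 56 mm in diameter, 160 mm long, a 48 mm long thin handle turning with it at each end. Origin in the barrel's centre, 28 mm above the mat; x axis along the barrel, y and z turn as it rolls. Starts between the stripes, parallel to them within 6 degrees. Rolling resistance: after a slow push it coasts a centimetre or so, and left at rest it stays
- pastry_mat: pale grey-green silicone mat fixed to the worktop, 280 mm (its x) by 340 mm (its y), 3 mm thick. Origin at the centre of its underside, on the worktop; z up. The pin rolls along its y. The stripes run along its x
- red_stripe: red stripe on the mat, 250 mm long (its x) by 40 mm wide (its y), flat (no raised edge), level with the mat's top, 3 mm above the worktop. Origin at its centre. It lies near the left or the right end of the mat, 105 mm from the mat's centre line; it is where the pin must go
- blue_stripe: the same stripe in blue, at the other end of the mat; not wanted
- jam_jar: glass jam jar with a white lid, 72 mm across, 102 mm tall; loose bystander, origin at the centre of its underside
- honey_jar: glass honey jar with a grey lid, 71 mm across, 110 mm tall; loose bystander, origin at the centre of its underside
- bench_scraper: flat steel dough scraper with a black handle, 92 x 112 x 19 mm; loose bystander, origin at the centre of its underside
- cheese_stick: pale long bread roll, 71 x 150 x 45 mm; loose bystander, origin at the centre of its underside
- sugar_shaker: glass sugar shaker with a grey top, 44 mm across, 90 mm tall; loose bystander, origin at the centre of its underside
- timer: red kitchen timer with a white dial, 62 x 70 x 70 mm; loose bystander, origin at the centre of its underside
- kaiser_a: round brown bread roll, 98 x 92 x 66 mm; loose bystander, origin at the centre of its underside

How it is judged:
On the way:
1. the pin has really rolled (a sixth of a turn or more), not just slid (angle between rolling_pin's own z axis and vertical above 1.05 rad).
At the end, for the whole second after the job is handed in: The rolling pin lies at rest on the mat with its axis within 18 mm of the red stripe's centre line, within 50 mm of the stripe's middle lengthwise and within 12 degrees of the stripe's direction (y of rolling_pin in the frame of red_stripe between -0.018 and 0.018 m and x of rolling_pin in the frame of red_stripe between -0.05 and 0.05 m and angle between the x axis of rolling_pin and the x axis of red_stripe, either way round below 0.21 rad and height (world z) of rolling_pin between 0.026 and 0.036 m and linear speed of rolling_pin below 0.01 m/s and angular speed of rolling_pin below 0.3 rad/s); the robot touches nothing.
It fails at once if the pin was lifted off the mat (by more than 10 mm) (height (world z) of rolling_pin above 0.041 m).
It fails at once if the pin was touched low down, with the fingertips down about its axis or lower, as in gripping it or shoving its side (contact force between the fingers and rolling_pin above 0.5 N and height (world z) of the grasp point below 0.054 m).
It fails at once if a bystander was moved by more than 15 mm (distance of any of jam_jar, honey_jar, bench_scraper, cheese_stick, sugar_shaker, timer, kaiser_a from where it was at the start of the episode above 0.015 m).
It also fails if it takes over 58 s, if anything falls off the work surface, if the arm or the gripper's body presses on something with over 40 N, if the wrist force passes 120 N, or if a joint passes its speed limit or range.

ROBOT

A 6-joint arm with a two-finger parallel gripper is mounted at the origin on a cart in front of the work surface, level with it; the furniture and walls round the work are solid. World frame = base frame: x ahead of the robot, y to its left, z up, the work surface at z = 0. Lengths are in m, angles in rad, forces in N, time in s.
With the tool pointing down it reaches from about 0.2 to 0.875 m from the base axis. Payload 3.4 kg.
Tool frame: the origin (TCP) lies on the centre line of the jaws, within the pads' length; the fingertips stand 17 mm ahead of it and the grasp point (between the pads) lies 2 mm behind it; z points along the fingers, y is the line along which they close (so a half turn about z gives the same grasp; the last joint's range is limited). The gripper opens to 94 mm and grips with 3 to 60 N. Pads are 16 mm wide; open, the fingers measure 119 mm over their backs; the gripper's body (75 mm by 177 mm) begins 78 mm behind the grasp point.
Start: joints at [1.086, 0.276, 1.505, -0, 1.361, -0.121], TCP at [0.205, 0.537, 0.196] pointing down, gripper open.
Joint ranges: [-2.89, 2.89], [-0.75, 2.08], [0.22, 2.7], [-1.18, 4.32], [0.11, 2.71], [-2.7, 2.7]. Speed limits (rad/s): [2.57, 2.57, 3.14, 3.14, 3.14, 3.14].

INTERFACE

Orientations are given as a 3x3 rotation matrix whose columns are the frame's x, y, z axes.
In Python, from workcell import state, camera, get_calibration, finish_job gives the robot as it stands.
- The arm moves only by the shell command python3 -m creep 'ROWS' [FORCE]. ROWS is JSON, a list of rows, each a list of 3 entries, a list of its own where there are three numbers: the opening, from 0 (shut) to 1 (fully open), then the shift along the world's x, y, z in cm, then the turn, a rotation vector about the world's x, y, z in degrees. In form: [[grip, [dx, dy, dz], [ax, ay, az]], ...]. A call has exactly 10 rows; each row is the pose to reach, as a shift and turn from the pose commanded when the call began; what a row does not reach only later rows make up. A row lasts 1/8 s, in which the tool goes at most 62.5 mm and 10.7 degrees, less where a joint would pass 70% of its speed; a pose out of reach is approached as far as the arm can. A call with a gripper value outside its range is refused whole. The fingers move at their own pace and stop on an object; FORCE is the grip in N (left out, the last holds). Time passes only in rows, so rows that repeat a pose let the fingers close, or fill a call up. It gives the time, the measured TCP pose, the force, the opening and the grip force at its end, in the units of the state.
- state(): the state, without advancing time (a new reading comes with each control period).
- camera(name): name is "side" or "top"; returns the picture (384x512x3 uint8, red, green, blue); there is no depth.
- get_calibration(name): a dict with "fx", "fy", "cx", "cy" (pixels), "pose" (4x4, takes a point from camera to world coordinates). Camera axes: x right, y up, looking along -z (the intrinsics and any distortion apply to the point x, -y, -z); pixel columns grow to the right and rows downward; lengths in m; the calibration is good to about 2 mm. A picture is of the moment at which its call begins. get_calibration takes no time and is no camera call.
- finish_job(): hands the job in; it is judged then, once.
The state is a dict: "time": time; "joint_pos": joint angles; "qd": joint speeds; "joint_torque": joint torques, N m; "tcp_pos": TCP position; "ee_rot": TCP orientation; "ft_force": force on the tool from outside, world axes, zero at the start; "wrist_torque": the same for the moment, N m; "width": opening from 0.0 (shut) to 1.0 (fully open); "finger_force": force on a finger pad.
Only numpy, scipy, OpenCV 4.12 (cv2) and the standard library are available. Lean on these libraries where they do the work, as an engineer would, in place of code of your own. Each camera call takes 0.05 s, during which the arm holds its last target. There are 200 camera calls.

## Working session

There is one attempt and no reset: what is moved stays moved. The work goes in short steps, Python scripts to look and compute and a shell command to move; the robot and the scene stay as the last step left them, time stands still between calls to the robot, and variables do not carry over. Pictures are saved under pics/ and viewed, at most 10 in all, crops included, and the job is handed in when it is done.

```bash
mkdir -p pics; cat > h.py <<'E'
from workcell import *
import numpy as np, cv2
def ray(name,u,v,z):
    c=get_calibration(name);P=np.array(c["pose"])
    d=P[:3,:3]@np.array([(u-c["cx"])/c["fx"],-(v-c["cy"])/c["fy"],-1.0])
    o=P[:3,3];return o+d*(z-o[2])/d[2]
def snap(name,f):
    im=camera(name);cv2.imwrite("pics/"+f,cv2.cvtColor(im,cv2.COLOR_RGB2BGR));return im
E
python3 - <<'E'
from h import *
a=snap("top","t0.png");b=snap("side","s0.png")
for n in("top","side"):print(get_calibration(n))
s=state();print(s["time"],s["tcp_pos"],s["ee_rot"],s["width"],s["ft_force"])
E
```

```text
{'fx': 437.1141696631188, 'fy': 437.1141696631188, 'cx': 255.97202376669685, 'cy': 196.57859935400532, 'pose': array([[ 1.51739462e-01,  9.49353958e-01, -2.75140324e-01,
         1.06631789e-01],
       [-9.88420090e-01,  1.46003522e-01, -4.13363996e-02,
        -4.08706871e-02],
       [ 9.28581943e-04,  2.78226587e-01,  9.60515020e-01,
         1.63258733e+00],
       [ 0.00000000e+00,  0.00000000e+00,  0.00000000e+00,
         1.00000000e+00]])}
{'fx': 400.1816604743673, 'fy': 400.1816604743673, 'cx': 253.334802033905, 'cy': 185.47142872952716, 'pose': array([[ 0.96211023,  0.17332153, -0.21048411,  0.24714384],
       [-0.2725435 ,  0.63396013, -0.72375037, -1.07640631],
       [ 0.00799702,  0.75369371,  0.65717718,  1.01475214],
       [ 0.        ,  0.        ,  0.        ,  1.        ]])}
0.1 [0.2043836  0.53689997 0.19552732] [[-9.34556605e-01  3.55813787e-01 -7.08114210e-04]
 [ 3.55814458e-01  9.34555525e-01 -1.42908404e-03]
 [ 1.53284242e-04 -1.58751721e-03 -9.99998728e-01]] 1.002421720600125 [ 0.6166623   0.27250268 -0.78373886]
```

View pics/t0.png

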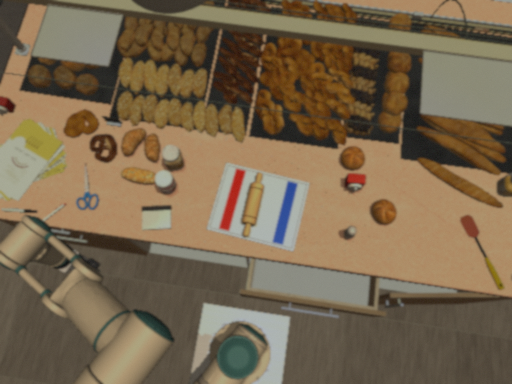

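View pics/s0.png

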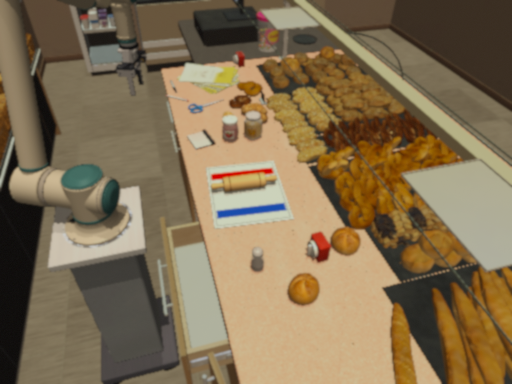

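The top view shows the red stripe around (232,200), the pin around (253,204) and the blue stripe around (285,212). The jars are at (165-172,155-180), to the left of the mat. Next I'll measure these.

```bash
cat >> h.py <<'E'
def blob(m,box):
    k=np.zeros(m.shape,np.uint8);x0,y0,x1,y1=box;k[y0:y1,x0:x1]=m[y0:y1,x0:x1]
    n,l,s,c=cv2.connectedComponentsWithStats(k);i=1+np.argmax(s[1:,4])
    return cv2.minAreaRect(np.argwhere(l==i)[:,::-1].astype(np.float32)),s[i,4]
def axis(name,rect,z):
    p=cv2.boxPoints(rect);
    if np.linalg.norm(p[0]-p[1])<np.linalg.norm(p[1]-p[2]):p=np.roll(p,1,0)
    a=(p[0]+p[3])/2;b=(p[1]+p[2])/2;A=ray(name,*a,z);B=ray(name,*b,z);d=B-A
    if d[0]<0:d=-d
    return (A+B)/2,np.degrees(np.arctan2(d[1],d[0])),np.linalg.norm(d)
BOX={"top":(205,160,312,252),"side":(200,155,298,232)}
def measure(name,im=None):
    im=camera(name) if im is None else im
    h=cv2.cvtColor(im,cv2.COLOR_RGB2HSV);H,S,V=[h[...,i].astype(int) for i in range(3)]
    ms={"red":(((H<6)|(H>172))&(S>150),.003),"blue":((H>100)&(H<130)&(S>110),.003),"pin":((H>9)&(H<28)&(S>70),.031)}
    r={}
    for k,(m,z) in ms.items():
        if name=="top" and k=="pin":  # cut to the mat
            q=np.array([[226,165],[308,182],[294,248],[211,222]],np.int32);mm=np.zeros(m.shape,np.uint8);cv2.fillPoly(mm,[q],1);m=m&(mm>0)
        rc,a=blob(m.astype(np.uint8),BOX[name]);r[k]=axis(name,rc,z);print(name,k,np.round(r[k][0],4),"ang %.1f len %.3f"%r[k][1:],np.round(rc[0],1),a)
    return r
E
python3 - <<'E'
from h import *
for n,f in(("top","t0.png"),("side","s0.png")):
    measure(n,cv2.imread("pics/"+f)[...,::-1].copy())
for n,u,v,z in(("jam/honey",172,150,.1),("honey2",163,176,.1),("scraper",157,217,.01),("timer",355,180,.06),("shaker",350,231,.09)):print(n,ray("top",u,v,z))
E
```

```text
top red [0.5513 0.1189 0.003 ] ang -5.8 len 0.242 [232.1 199.2] 482
top blue [ 0.5299 -0.0899  0.003 ] ang -5.9 len 0.243 [284.8 212.4] 527
top pin [0.5406 0.0362 0.031 ] ang -4.1 len 0.245 [252.7 203.1] 711
side red [0.5483 0.1198 0.003 ] ang -5.9 len 0.242 [241.9 173.5] 175
side blue [ 0.5275 -0.0892  0.003 ] ang -5.7 len 0.242 [250.9 210. ] 416
side pin [ 0.534  -0.0287  0.031 ] ang -15.3 len 0.355 [248.5 193. ] 2853
jam/honey [0.67807749 0.36534433 0.1       ]
honey2 [0.57170606 0.37711069 0.1       ]
scraper [0.43395868 0.38957829 0.01      ]
timer [ 0.6787448  -0.33403123  0.06      ]
shaker [ 0.47259427 -0.32792849  0.09      ]
```

```bash
python3 -m creep '[[0,[3,-5,0],[0,0,2]],[0,[7,-10,0],[0,0,4]],[0,[10,-16,0],[0,0,6]],[0,[14,-21,0],[0,0,8]],[0,[17,-26,0],[0,0,10]],[0,[21,-32,0],[0,0,12]],[0,[24,-37,0],[0,0,14]],[0,[28,-42,0],[0,0,15]],[0,[31,-47,0],[0,0,15]],[0,[33.5,-51.1,0],[0,0,15]]]' 10; python3 -m creep '[[0,[0,0,0],[0,0,0]],[0,[0,0,0],[0,0,0]],[0,[0,0,-2],[0,0,0]],[0,[0,0,-4],[0,0,0]],[0,[0,0,-6],[0,0,0]],[0,[0,0,-8],[0,0,0]],[0,[0,0,-9],[0,0,0]],[0,[0,0,-10],[0,0,0]],[0,[0,0,-11],[0,0,0]],[0,[0,0,-11],[0,0,0]]]'
python3 - <<'E'
from h import *
s=state();print(s["ee_rot"]);snap("side","s1.png")
E
```

```text
time: 1.35
tcp_pos: [0.5404, 0.0242, 0.1959]
ee_rot: [[-0.995, 0.103, -0.0], [0.103, 0.995, 0.0], [0.0, 0.0, -1.0]]
ft_force: [1.2, -0.2, -0.6]
width: 0.007
finger_force: 0.0
time: 2.6
tcp_pos: [0.5391, 0.0265, 0.0857]
ee_rot: [[-0.995, 0.102, -0.001], [0.102, 0.995, 0.0], [0.001, 0.0, -1.0]]
ft_force: [-0.0, 0.3, 0.6]
width: 0.006
finger_force: 0.0
[[-9.94810738e-01  1.01734960e-01 -1.26191626e-03]
 [ 1.01734768e-01  9.94811535e-01  2.16318048e-04]
 [ 1.27737596e-03  8.68147591e-05 -9.99999180e-01]]
```

```bash
python3 -c "
import cv2;im=cv2.imread('pics/s1.png')[130:240,180:310];cv2.imwrite('pics/s1c.png',cv2.resize(im,None,fx=5,fy=5,interpolation=2))"
```

```text
(no output)
```

View pics/s1c.png

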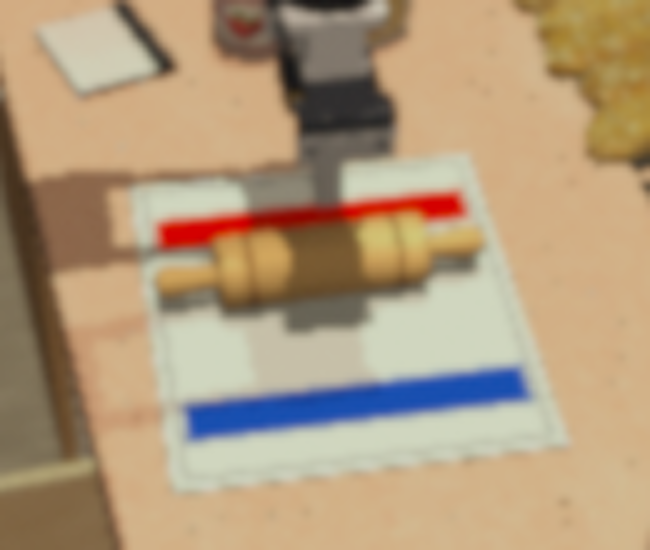

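The finger (crop around (330,160)) comes down onto the pin's middle (crop 290-360, 230-290, darkened by its shadow). I'll project the tip to see where it really is relative to the pin.

```bash
python3 - <<'E'
from h import *
def proj(n,p):
    c=get_calibration(n);q=np.linalg.inv(c["pose"])@np.r_[p,1];return c["cx"]+c["fx"]*q[0]/-q[2],c["cy"]-c["fy"]*q[1]/-q[2]
f=lambda p:np.round((np.array(proj("side",p))-[180,130])*5)
print("tip",f([.539,.0265,.0687]),"tip back corner",f([.538,.014,.0687]),"pin top",f([.5406,.0362,.059]),"pin c",f([.5406,.0362,.031]),"ends",f([.4387,.0435,.031]),f([.6683,.027,.031]))
E
```

```text
tip [330. 228.] tip back corner [333. 238.] pin top [328. 229.] pin c [329. 258.] ends [195. 275.] [493. 237.]
```

```bash
python3 -m creep '[[0,[0,0,-0.3],[0,0,0]],[0,[0,0,-0.6],[0,0,0]],[0,[0,0,-0.8],[0,0,0]],[0,[0,0,-0.9],[0,0,0]],[0,[0,0,-1],[0,0,0]],[0,[0,0,-1],[0,0,0]],[0,[0,0,-1],[0,0,0]],[0,[0,0,-1],[0,0,0]],[0,[0,0,-1],[0,0,0]],[0,[0,0,-1],[0,0,0]]]'; python3 - <<'E'
from h import *
snap("top","t2.png");im=snap("side","s2.png");cv2.imwrite('pics/s2c.png',cv2.resize(im[130:240,180:310,::-1],None,fx=5,fy=5,interpolation=2))
E
```

```text
time: 3.9
tcp_pos: [0.5396, 0.0264, 0.0763]
ee_rot: [[-0.995, 0.102, 0.0], [0.102, 0.995, 0.0], [-0.0, 0.0, -1.0]]
ft_force: [-0.3, 0.1, -0.4]
width: 0.003
finger_force: 0.0
```

View pics/s2c.png

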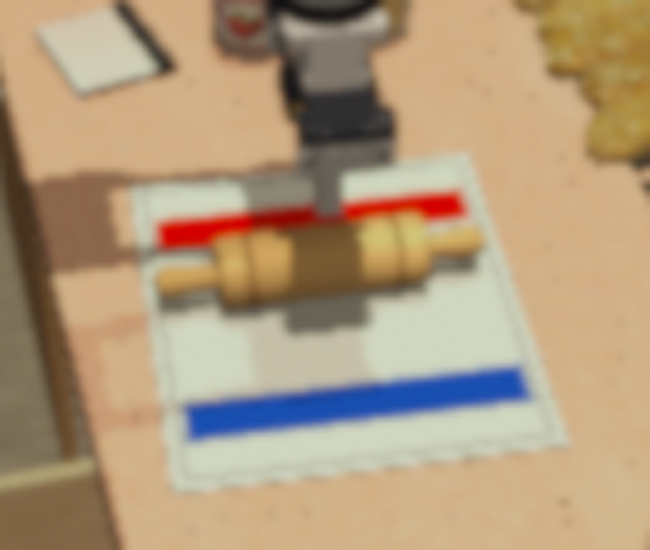

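The light finger ends at crop (330,213), right at the pin's upper (far) edge, about 6 px above my prediction. I'll compare with the top view.

```bash
python3 - <<'E'
from h import *
im=cv2.imread('pics/t2.png');c=get_calibration("top")
def proj(n,p):
    c=get_calibration(n);q=np.linalg.inv(c["pose"])@np.r_[p,1];return np.array([c["cx"]+c["fx"]*q[0]/-q[2],c["cy"]-c["fy"]*q[1]/-q[2]])
o=cv2.resize(im[150:260,195:325],None,fx=5,fy=5,interpolation=2)
s=cv2.resize(cv2.imread('pics/s2.png')[130:240,180:310],None,fx=5,fy=5,interpolation=2)
for z,col in((.059,(0,255,0)),(.0763+.08,(255,0,255)),(.0763+.04,(255,255,0))):
  for n,img,of in(("top",o,[195,150]),("side",s,[180,130])):
    cv2.circle(img,tuple(int(v) for v in (proj(n,[.5396,.0264,z])-of+.5)*5),3,col,-1)
cv2.imwrite('pics/t2c.png',cv2.resize(np.hstack([o,s])[:, :],None,fx=.61,fy=.61,interpolation=3))
E
```

```text
(no output)
```

View pics/t2c.png

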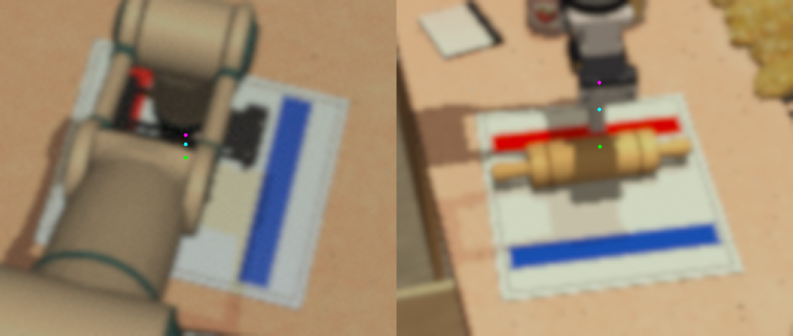

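```bash
python3 -m creep '[[0,[0,0,-0.1],[0,0,0]],[0,[0,0,-0.1],[0,0,0]],[0,[0,0,-0.2],[0,0,0]],[0,[0,0,-0.2],[0,0,0]],[0,[0,0,-0.2],[0,0,0]],[0,[0,0,-0.2],[0,0,0]],[0,[0,0,-0.2],[0,0,0]],[0,[0,0,-0.2],[0,0,0]],[0,[0,0,-0.2],[0,0,0]],[0,[0,0,-0.2],[0,0,0]]]'; python3 - <<'E'
from h import *
im=snap("side","s3.png")
for n in("s0","s1","s2","s3"):
    a=cv2.imread(f"pics/{n}.png");print(n,[tuple(int(v) for v in a[r,245]) for r in range(160,190,2)])
E
```

```text
time: 5.25
tcp_pos: [0.5396, 0.0264, 0.0743]
ee_rot: [[-0.995, 0.102, -0.0], [0.102, 0.995, 0.0], [0.0, 0.0, -1.0]]
ft_force: [-0.4, 0.0, 0.4]
width: 0.008
finger_force: 0.0
s0 [(128, 169, 206), (139, 177, 205), (170, 195, 198), (184, 207, 202), (184, 208, 204), (129, 151, 206), (0, 20, 207), (53, 109, 201), (100, 173, 205), (105, 180, 206), (104, 178, 205), (92, 161, 201), (78, 140, 180), (59, 108, 143), (49, 78, 102)]
s1 [(87, 96, 104), (87, 96, 104), (86, 96, 104), (86, 96, 104), (85, 95, 103), (73, 82, 111), (13, 21, 136), (19, 43, 123), (42, 77, 106), (46, 83, 112), (49, 89, 119), (49, 90, 120), (48, 87, 117), (45, 81, 109), (50, 78, 100)]
s2 [(87, 96, 104), (87, 97, 104), (86, 96, 104), (85, 96, 103), (85, 96, 103), (85, 95, 103), (71, 81, 109), (29, 49, 117), (42, 77, 107), (45, 83, 112), (50, 89, 119), (50, 90, 120), (48, 87, 117), (44, 81, 110), (49, 77, 99)]
s3 [(81, 89, 97), (88, 98, 106), (87, 97, 104), (85, 96, 103), (85, 95, 103), (85, 95, 103), (77, 87, 106), (39, 57, 114), (43, 77, 106), (46, 83, 112), (48, 88, 119), (50, 90, 120), (49, 88, 117), (45, 81, 110), (49, 77, 99)]
```

```bash
python3 -m creep '[[0,[0,0,-0.1],[0,0,0]],[0,[0,0,-0.2],[0,0,0]],[0,[0,0,-0.3],[0,0,0]],[0,[0,0,-0.4],[0,0,0]],[0,[0,0,-0.4],[0,0,0]],[0,[0,0,-0.4],[0,0,0]],[0,[0,0,-0.4],[0,0,0]],[0,[0,0,-0.4],[0,0,0]],[0,[0,0,-0.4],[0,0,0]],[0,[0,0,-0.4],[0,0,0]]]'; python3 - <<'E'
from h import *
im=snap("side","s4.png");cv2.imwrite('pics/s4c.png',cv2.resize(im[110:210,200:290,::-1],None,fx=6,fy=6,interpolation=0))
E
```

```text
time: 6.55
tcp_pos: [0.5396, 0.0264, 0.0703]
ee_rot: [[-0.995, 0.102, 0.0], [0.102, 0.995, 0.0], [-0.0, 0.0, -1.0]]
ft_force: [-0.5, 0.4, -0.1]
width: 0.003
finger_force: 0.0
```

View pics/s4c.png

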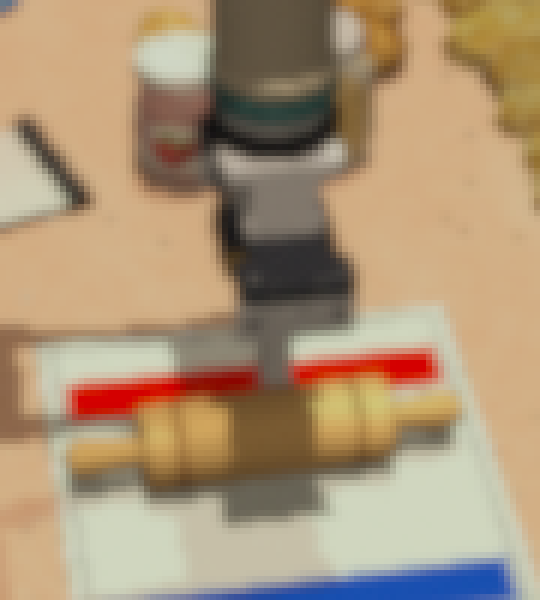

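```bash
python3 - <<'E'
from h import *
R=np.array(state()["ee_rot"]);t=np.array([.5396,.0264,.0703])
def proj(n,p):
    c=get_calibration(n);q=np.linalg.inv(c["pose"])@np.r_[p,1];return np.array([c["cx"]+c["fx"]*q[0]/-q[2],c["cy"]-c["fy"]*q[1]/-q[2]])
for l,p in {"tip near":[0,-.0125,.017],"tip c":[0,0,.017],"tip far":[0,.0125,.017],"body near bot L":[.0375,-.088,-.08],"body near bot R":[-.0375,-.088,-.08],"narrow L":[.088,-.0375,-.08],"narrow R":[-.088,-.0375,-.08],"flange":[0,0,-.2]}.items():
    print(l,np.round((proj("side",t+R@np.array(p))-[200,110])*6))
# top view: body pixels
print(np.round(proj("top",t+[0,0,.15])))
# ray through visible tip bottom px vs y planes
c=get_calibration("side");P=c["pose"];u,v=200+275/6,110+386/6
d=P[:3,:3]@np.array([(u-c["cx"])/c["fx"],-(v-c["cy"])/c["fy"],-1]);o=P[:3,3]
for y in(.014,.026,.04,.05,.06,.07):print(y,np.round(o+d*(y-o[1])/d[1],3))
E
```

```text
tip near [280. 425.]
tip c [277. 412.]
tip far [274. 400.]
body near bot L [235. 387.]
body near bot R [366. 373.]
narrow L [136. 341.]
narrow R [434. 311.]
flange [275. 117.]
[255. 188.]
0.014 [0.535 0.014 0.085]
0.026 [0.538 0.026 0.075]
0.04 [0.542 0.04  0.063]
0.05 [0.545 0.05  0.055]
0.06 [0.547 0.06  0.046]
0.07 [0.55  0.07  0.038]
```

```bash
python3 -m creep '[[0,[0,0,2],[0,0,0]],[0,[0,0,3],[0,0,0]],[1,[0,0,3],[0,0,0]],[1,[0,0,3],[0,0,0]],[1,[0,0,3],[0,0,0]],[1,[0,0,3],[0,0,0]],[1,[0,0,3],[0,0,0]],[1,[0,0,3],[0,0,0]],[1,[0,0,3],[0,0,0]],[1,[0,0,3],[0,0,0]]]'; python3 - <<'E'
from h import *
def proj(n,p):
    c=get_calibration(n);q=np.linalg.inv(c["pose"])@np.r_[p,1];return np.array([c["cx"]+c["fx"]*q[0]/-q[2],c["cy"]-c["fy"]*q[1]/-q[2]])
im=snap("side","s5.png");o=cv2.resize(im[110:210,200:290,::-1],None,fx=6,fy=6,interpolation=0)
s=state();R=np.array(s["ee_rot"]);t=np.array(s["tcp_pos"])
for p,col in(([0,-.047,.017],(0,255,0)),([0,.047,.017],(255,255,0)),([0,0,0],(255,0,255)),([0,-.0595,.017],(0,255,255))):
    cv2.circle(o,tuple(int(v) for v in (proj("side",t+R@np.array(p))-[200,110]+.5)*6),4,col,-1)
cv2.imwrite('pics/s5c.png',o)
E
```

```text
time: 7.85
tcp_pos: [0.5396, 0.0264, 0.1003]
ee_rot: [[-0.995, 0.102, 0.0], [0.102, 0.995, 0.0], [-0.0, 0.0, -1.0]]
ft_force: [0.2, -1.0, 0.1]
width: 0.818
finger_force: 0.0
```

View pics/s5c.png

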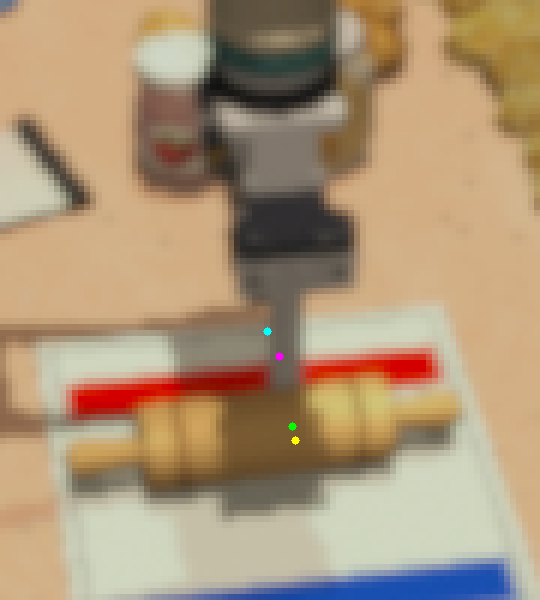

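The near finger ends at crop (285,385), but the projected tip lands at (292,427). Something in the robot geometry is off by about 3 cm, so I'll check it against the base and the start pose.

```bash
python3 - <<'E'
from h import *
def proj(n,p):
    c=get_calibration(n);q=np.linalg.inv(c["pose"])@np.r_[p,1];return np.array([c["cx"]+c["fx"]*q[0]/-q[2],c["cy"]-c["fy"]*q[1]/-q[2]])
t=np.array([.2044,.5369,.1955]);R=np.array([[-.9346,.3558,0],[.3558,.9346,0],[0,0,-1.]])
o=[]
for n,f in(("side","s0.png"),("top","t0.png")):
    im=cv2.imread("pics/"+f)
    for (x0,y0) in ([(100,20),(50,170)] if n=="side" else [(40,210),(180,300)]):
        k=cv2.resize(im[y0:y0+80,x0:x0+100],None,fx=4,fy=4,interpolation=2)
        for p,col in((t+R@[0,-.047,.017],(0,255,0)),(t+R@[0,.047,.017],(255,255,0)),(t+R@[0,0,-.08],(255,0,255)),([0,0,0],(0,0,255))):
            q=(proj(n,p)-[x0,y0]+.5)*4;cv2.circle(k,tuple(int(v) for v in q),4,col,-1)
        o.append(cv2.resize(k,(400,300)))
cv2.imwrite("pics/chk.png",np.vstack([np.hstack(o[:2]),np.hstack(o[2:])]))
E
```

```text
(no output)
```

View pics/chk.png

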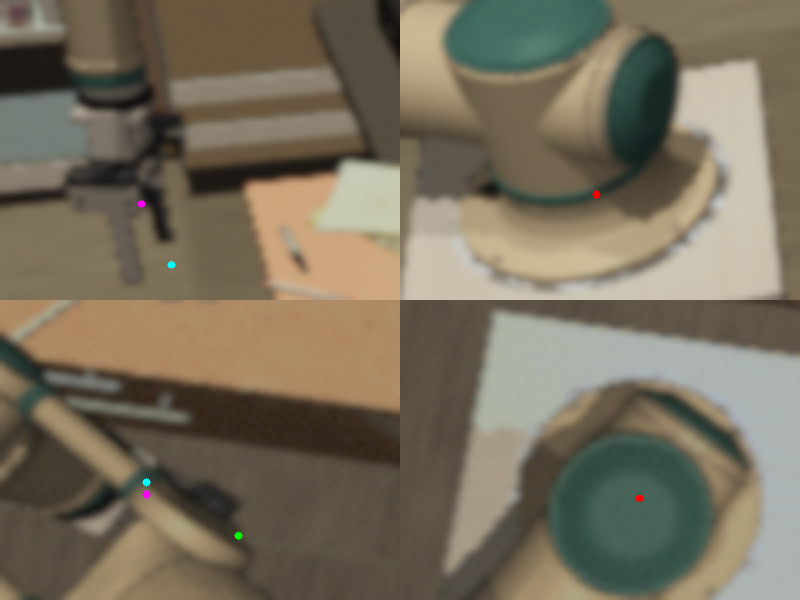

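```bash
python3 -m creep '[[0,[0,0,0],[0,0,0]],[0,[0,0,-1],[0,0,0]],[0,[0,0,-2],[0,0,0]],[0,[0,0,-3],[0,0,0]],[0,[0,0,-3.5],[0,0,0]],[0,[0,0,-3.8],[0,0,0]],[0,[0,0,-4],[0,0,0]],[0,[0,0,-4.1],[0,0,0]],[0,[0,0,-4.2],[0,0,0]],[0,[0,0,-4.2],[0,0,0]]]'; python3 - <<'E'
from h import *
im=snap("side","s6.png");o=[]
for n in("s4","s6"):o.append(cv2.resize(cv2.imread(f"pics/{n}.png")[140:205,215:280],None,fx=6,fy=6,interpolation=2))
t=snap("top","t6.png");o.append(cv2.resize(t[150:250,205:305,::-1],(390,390),interpolation=2))
cv2.imwrite("pics/c6.png",cv2.resize(np.hstack(o),(800,267),interpolation=3))
E
```

```text
time: 9.15
tcp_pos: [0.5397, 0.0264, 0.0584]
ee_rot: [[-0.995, 0.102, 0.0], [0.102, 0.995, 0.0], [-0.0, 0.0, -1.0]]
ft_force: [-0.3, -0.0, 0.2]
width: 0.004
finger_force: 0.0
```

View pics/c6.png

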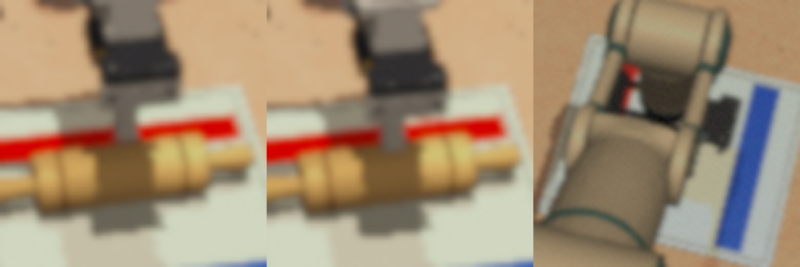

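```bash
python3 - <<'E'
from h import *
a=cv2.imread("pics/s6.png");print([(r,tuple(int(v) for v in a[r,246])) for r in range(168,184)])
R=np.array(state()["ee_rot"]);c=get_calibration("side");P=c["pose"]
for v in(174,175,176,177,178):
    d=P[:3,:3]@np.array([(246.5-c["cx"])/c["fx"],-(v+.5-c["cy"])/c["fy"],-1]);o=P[:3,3]
    print(v,[np.round(o+d*(y-o[1])/d[1],3).tolist() for y in(.014,.026)])
E
```

```text
[(168, (88, 98, 106)), (169, (89, 100, 108)), (170, (87, 98, 107)), (171, (86, 96, 106)), (172, (85, 96, 105)), (173, (85, 96, 104)), (174, (85, 96, 104)), (175, (82, 94, 103)), (176, (70, 87, 102)), (177, (56, 84, 108)), (178, (47, 83, 112)), (179, (49, 87, 117)), (180, (49, 90, 119)), (181, (49, 89, 120)), (182, (50, 90, 120)), (183, (49, 88, 119))]
174 [[0.538, 0.014, 0.084], [0.541, 0.026, 0.074]]
175 [[0.538, 0.014, 0.079], [0.541, 0.026, 0.069]]
176 [[0.538, 0.014, 0.074], [0.541, 0.026, 0.064]]
177 [[0.538, 0.014, 0.07], [0.541, 0.026, 0.059]]
178 [[0.538, 0.014, 0.065], [0.541, 0.026, 0.054]]
```

```bash
python3 - <<'E'
from h import *
def proj(n,p):
    c=get_calibration(n);q=np.linalg.inv(c["pose"])@np.r_[p,1];return np.array([c["cx"]+c["fx"]*q[0]/-q[2],c["cy"]-c["fy"]*q[1]/-q[2]])
# pin silhouette at col 245 predicted
pts=np.array([proj("side",[.5386,.0362+.028*np.cos(a),.031+.028*np.sin(a)]) for a in np.linspace(0,6.28,60)])
print("pin rows",pts[:,1].min(),pts[:,1].max(),"col",pts[:,0].mean())
# lids: white blobs in both
for n,f,b in(("top","t0.png",(145,135,190,195)),("side","s0.png",(215,100,270,145))):
    im=cv2.imread("pics/"+f);h=cv2.cvtColor(im,cv2.COLOR_BGR2HSV);x0,y0,x1,y1=b
    m=np.zeros(im.shape[:2],np.uint8);m[y0:y1,x0:x1]=((h[...,1]<60)&(h[...,2]>110))[y0:y1,x0:x1]
    k,l,s,c=cv2.connectedComponentsWithStats(m)
    for i in range(1,k):
        if s[i,4]>15:print(n,s[i],np.round(c[i],1),np.round(ray(n,*c[i],.102),3),np.round(ray(n,*c[i],.11),3))
E
```

```text
pin rows 174.3632556384556 188.94403904310374 col 245.20042654425728
top [163 145  16  16 209] [170.3 152.7] [0.666 0.369 0.102] [0.663 0.367 0.11 ]
top [155 170  18  18 251] [163.2 178.5] [0.562 0.374 0.102] [0.559 0.372 0.11 ]
side [246 112  14   8  94] [252.8 115.5] [0.663 0.374 0.102] [0.66  0.361 0.11 ]
side [222 115  15  10 112] [229.6 119.5] [0.558 0.369 0.102] [0.556 0.356 0.11 ]
```

```bash
python3 -m creep '[[0,[0,0,-0.1],[0,0,0]],[0,[0,0,-0.2],[0,0,0]],[0,[0,0,-0.3],[0,0,0]],[0,[0,0,-0.3],[0,0,0]],[0,[0,0,-0.3],[0,0,0]],[0,[0,0,-0.3],[0,0,0]],[0,[0,0,-0.3],[0,0,0]],[0,[0,0,-0.3],[0,0,0]],[0,[0,0,-0.3],[0,0,0]],[0,[0,0,-0.3],[0,0,0]]]'; python3 - <<'E'
from h import *
snap("side","s7.png");a=cv2.imread("pics/s7.png");print([(r,tuple(int(v) for v in a[r,246])) for r in range(174,184)])
E
```

```text
time: 10.5
tcp_pos: [0.5396, 0.0264, 0.0553]
ee_rot: [[-0.995, 0.102, 0.0], [0.102, 0.995, 0.0], [-0.0, 0.0, -1.0]]
ft_force: [0.3, 0.2, 0.4]
width: 0.005
finger_force: 0.0
[(174, (85, 96, 104)), (175, (84, 95, 104)), (176, (79, 93, 103)), (177, (66, 87, 105)), (178, (52, 85, 111)), (179, (48, 86, 116)), (180, (49, 89, 119)), (181, (49, 90, 120)), (182, (49, 89, 120)), (183, (49, 88, 119))]
```

```bash
python3 -m creep '[[0,[0,0,-0.1],[0,0,0]],[0,[0,0,-0.1],[0,0,0]],[0,[0,0,-0.2],[0,0,0]],[0,[0,0,-0.2],[0,0,0]],[0,[0,0,-0.2],[0,0,0]],[0,[0,0,-0.2],[0,0,0]],[0,[0,0,-0.2],[0,0,0]],[0,[0,0,-0.2],[0,0,0]],[0,[0,0,-0.2],[0,0,0]],[0,[0,0,-0.2],[0,0,0]]]'
```

```text
time: 11.8
tcp_pos: [0.5396, 0.0264, 0.0533]
ee_rot: [[-0.995, 0.102, -0.0], [0.102, 0.995, 0.0], [0.0, 0.0, -1.0]]
ft_force: [-0.2, 0.6, -0.5]
width: 0.003
finger_force: 0.0
```

```bash
python3 -m creep '[[0,[0,0,-0.1],[0,0,0]],[0,[0,0,-0.2],[0,0,0]],[0,[0,0,-0.3],[0,0,0]],[0,[0,0,-0.3],[0,0,0]],[0,[0,0,-0.3],[0,0,0]],[0,[0,0,-0.3],[0,0,0]],[0,[0,0,-0.3],[0,0,0]],[0,[0,0,-0.3],[0,0,0]],[0,[0,0,-0.3],[0,0,0]],[0,[0,0,-0.3],[0,0,0]]]'
```

```text
time: 13.05
tcp_pos: [0.5396, 0.0264, 0.0503]
ee_rot: [[-0.995, 0.102, -0.0], [0.102, 0.995, 0.0], [0.0, 0.0, -1.0]]
ft_force: [-0.6, 0.0, 0.2]
width: 0.005
finger_force: 0.0
```

```bash
python3 -m creep '[[0,[0,0,-0.1],[0,0,0]],[0,[0,0,-0.2],[0,0,0]],[0,[0,0,-0.3],[0,0,0]],[0,[0,0,-0.3],[0,0,0]],[0,[0,0,-0.3],[0,0,0]],[0,[0,0,-0.3],[0,0,0]],[0,[0,0,-0.3],[0,0,0]],[0,[0,0,-0.3],[0,0,0]],[0,[0,0,-0.3],[0,0,0]],[0,[0,0,-0.3],[0,0,0]]]'; python3 - <<'E'
from h import *
snap("side","s8.png");a=cv2.imread("pics/s8.png");print([(r,tuple(int(v) for v in a[r,246])) for r in range(175,186)])
E
```

```text
time: 14.3
tcp_pos: [0.5398, 0.0259, 0.0485]
ee_rot: [[-0.995, 0.101, 0.001], [0.101, 0.995, -0.001], [-0.001, -0.001, -1.0]]
ft_force: [-1.9, -0.5, 8.0]
width: 0.003
finger_force: 4.1
[(175, (85, 97, 104)), (176, (85, 96, 104)), (177, (83, 95, 103)), (178, (74, 90, 105)), (179, (59, 88, 112)), (180, (52, 89, 119)), (181, (50, 90, 120)), (182, (49, 89, 120)), (183, (48, 88, 118)), (184, (48, 88, 117)), (185, (47, 85, 114))]
```

```bash
python3 -m creep '[[0,[0.05,0.5,0],[0,0,0]],[0,[0.1,1.1,0],[0,0,0]],[0,[0.2,1.8,0],[0,0,0]],[0,[0.3,2.5,0],[0,0,0]],[0,[0.3,3.2,0],[0,0,0]],[0,[0.4,3.8,0],[0,0,0]],[0,[0.4,4.2,0],[0,0,0]],[0,[0.45,4.4,0],[0,0,0]],[0,[0.45,4.4,0],[0,0,0]],[0,[0.45,4.4,0],[0,0,0]]]'; python3 - <<'E'
from h import *
im=snap("side","s9.png")
cv2.imwrite("pics/c9.png",cv2.resize(im[140:240,190:310,::-1],None,fx=5,fy=5,interpolation=2))
E
```

```text
time: 15.6
tcp_pos: [0.5428, 0.0713, 0.0482]
ee_rot: [[-0.995, 0.102, -0.002], [0.102, 0.995, 0.001], [0.002, 0.001, -1.0]]
ft_force: [-4.1, 2.6, 8.3]
width: 0.004
finger_force: 4.4
```

View pics/c9.png

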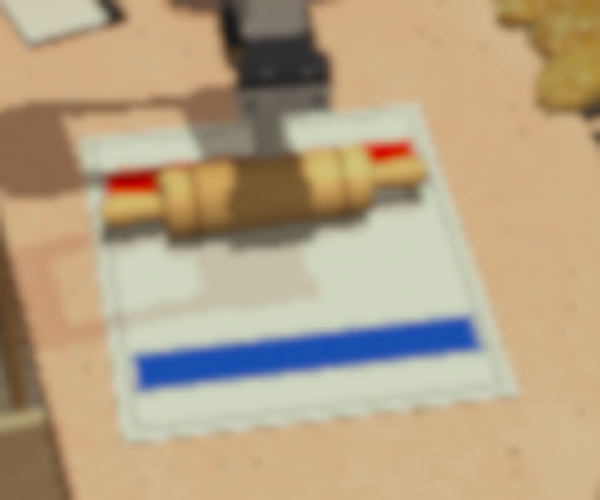

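The finger sits on the pin's top, the barrel is at crop y≈195, and the pin has rolled about 22 mm towards the red stripe and stayed square. I'll lift, step back and measure numerically.

```bash
python3 -m creep '[[0,[0,0,0.2],[0,0,0]],[0,[0,0,0.6],[0,0,0]],[0,[0,0,1],[0,0,0]],[0,[-0.1,-1,1],[0,0,0]],[0,[-0.2,-2.3,1],[0,0,0]],[0,[-0.2,-2.3,1],[0,0,0]],[0,[-0.2,-2.3,1],[0,0,0]],[0,[-0.2,-2.3,1],[0,0,0]],[0,[-0.2,-2.3,1],[0,0,0]],[0,[-0.2,-2.3,1],[0,0,0]]]'; cat >> h.py <<'E'
def pinside(im):
    # im RGB; pin in the side view, relative to red stripe (.5498,.1194,-5.85deg)
    h=cv2.cvtColor(im,cv2.COLOR_RGB2HSV);H,S,V=[h[...,i].astype(int) for i in range(3)]
    k=np.zeros(H.shape,np.uint8);cv2.fillPoly(k,[np.array([[208,169],[272,163],[291,217],[217,226]],np.int32)],1)
    m=((H>9)&(H<28)&(S>90)&(k>0)).astype(np.uint8)
    rc,a=blob(m,(200,155,298,232));c,g,L=axis("side",rc,.031)
    th=np.radians(-5.85);d=c[:2]-[.5498,.1194]
    print("pin",np.round(c,4),"ang %.1f len %.3f area %d"%(g,L,a),"in stripe x %.4f y %.4f"%(d@[np.cos(th),np.sin(th)],d@[-np.sin(th),np.cos(th)]))
E
python3 - <<'E'
from h import *
for f in("s0","s8","s9"):pinside(cv2.imread(f"pics/{f}.png")[...,::-1].copy())
pinside(snap("side","s10.png"))
E
```

```text
time: 16.9
tcp_pos: [0.5421, 0.0476, 0.0573]
ee_rot: [[-0.995, 0.101, -0.0], [0.101, 0.995, 0.0], [0.0, 0.0, -1.0]]
ft_force: [-0.3, 0.6, 0.1]
width: 0.005
finger_force: 0.0
pin [0.5344 0.0391 0.031 ] ang -2.9 len 0.251 area 759 in stripe x -0.0071 y -0.0814
pin [0.5339 0.0379 0.031 ] ang -3.3 len 0.250 area 726 in stripe x -0.0075 y -0.0827
pin [0.5346 0.0626 0.031 ] ang -4.2 len 0.249 area 758 in stripe x -0.0094 y -0.0580
pin [0.5346 0.063  0.031 ] ang -4.2 len 0.249 area 748 in stripe x -0.0094 y -0.0577
```

```bash
python3 -m creep '[[0,[0,0.3,-0.5],[0,0,0]],[0,[0,0.3,-0.9],[0,0,0]],[0,[0,0.3,-1],[0,0,0]],[0,[0,0.3,-1],[0,0,0]],[0,[0.1,1,-1],[0,0,0]],[0,[0.2,1.8,-1],[0,0,0]],[0,[0.3,2.7,-1],[0,0,0]],[0,[0.4,3.5,-1],[0,0,0]],[0,[0.4,4.2,-1],[0,0,0]],[0,[0.5,4.6,-1],[0,0,0]]]'; python3 -m creep '[[0,[0,0,0],[0,0,0]],[0,[0,0,0],[0,0,0]],[0,[0,0,0.2],[0,0,0]],[0,[0,0,0.6],[0,0,0]],[0,[0,0,1],[0,0,0]],[0,[-0.1,-1,1],[0,0,0]],[0,[-0.2,-2.2,1],[0,0,0]],[0,[-0.2,-2.2,1],[0,0,0]],[0,[-0.2,-2.2,1],[0,0,0]],[0,[-0.2,-2.2,1],[0,0,0]]]'
python3 -c "
from h import *
pinside(snap('side','s11.png'))"
```

```text
time: 18.2
tcp_pos: [0.5451, 0.0944, 0.0478]
ee_rot: [[-0.995, 0.102, -0.003], [0.102, 0.995, 0.001], [0.003, 0.001, -1.0]]
ft_force: [-3.9, 1.4, 6.4]
width: 0.002
finger_force: 3.1
time: 19.45
tcp_pos: [0.5451, 0.0715, 0.0573]
ee_rot: [[-0.995, 0.102, -0.0], [0.102, 0.995, 0.0], [0.0, 0.0, -1.0]]
ft_force: [-0.3, 0.8, -0.1]
width: 0.005
finger_force: 0.0
pin [0.5373 0.0809 0.031 ] ang -4.1 len 0.248 area 698 in stripe x -0.0085 y -0.0395
```

```bash
python3 -m creep '[[0,[0,0,-0.5],[0,0,0]],[0,[0,0,-0.9],[0,0,0]],[0,[0,0,-1],[0,0,0]],[0,[0,0,-1],[0,0,0]],[0,[0.1,0.7,-1],[0,0,0]],[0,[0.2,1.5,-1],[0,0,0]],[0,[0.2,2.4,-1],[0,0,0]],[0,[0.3,3.2,-1],[0,0,0]],[0,[0.4,3.9,-1],[0,0,0]],[0,[0.4,4.2,-1],[0,0,0]]]'; python3 -m creep '[[0,[0,0,0],[0,0,0]],[0,[0,0,0],[0,0,0]],[0,[0,0,0.2],[0,0,0]],[0,[0,0,0.6],[0,0,0]],[0,[0,0,1],[0,0,0]],[0,[-0.1,-1,1],[0,0,0]],[0,[-0.2,-2,1],[0,0,0]],[0,[-0.2,-2,1],[0,0,0]],[0,[-0.2,-2,1],[0,0,0]],[0,[-0.2,-2,1],[0,0,0]]]'
python3 -c "
from h import *
pinside(snap('side','s12.png'))"
```

```text
time: 20.75
tcp_pos: [0.548, 0.1146, 0.0482]
ee_rot: [[-0.995, 0.102, -0.001], [0.102, 0.995, 0.001], [0.002, 0.001, -1.0]]
ft_force: [-3.0, 1.7, 8.3]
width: 0.009
finger_force: 3.9
time: 22.0
tcp_pos: [0.5472, 0.0935, 0.0572]
ee_rot: [[-0.995, 0.102, 0.0], [0.102, 0.995, 0.0], [0.0, 0.0, -1.0]]
ft_force: [-0.1, -0.0, 1.2]
width: 0.007
finger_force: 0.0
pin [0.5376 0.0994 0.031 ] ang -4.0 len 0.249 area 636 in stripe x -0.0101 y -0.0211
```

```bash
python3 -m creep '[[0,[0,0,-0.5],[0,0,0]],[0,[0,0,-0.9],[0,0,0]],[0,[0,0,-1],[0,0,0]],[0,[0,0,-1],[0,0,0]],[0,[0.1,0.7,-1],[0,0,0]],[0,[0.2,1.5,-1],[0,0,0]],[0,[0.2,2.3,-1],[0,0,0]],[0,[0.3,3,-1],[0,0,0]],[0,[0.3,3.4,-1],[0,0,0]],[0,[0.4,3.6,-1],[0,0,0]]]'; python3 -m creep '[[0,[0,0,0],[0,0,0]],[0,[0,0,0],[0,0,0]],[0,[0,0,0.2],[0,0,0]],[0,[0,0,1],[0,0,0]],[0,[0,0,4],[0,0,0]],[0,[0,0,8],[0,0,0]],[0,[-4,4,10],[0,0,0]],[0,[-8,9,10],[0,0,0]],[0,[-12,14,10],[0,0,0]],[0,[-16,18,10],[0,0,0]]]'
python3 -m creep '[[0,[-4,4,0],[0,0,0]],[0,[-8,8,0],[0,0,0]],[0,[-12,14,0],[0,0,0]],[0,[-14,18,0],[0,0,0]],[0,[-14,20,0],[0,0,0]],[0,[-14,20,0],[0,0,0]],[0,[-14,20,0],[0,0,0]],[0,[-14,20,0],[0,0,0]],[0,[-14,20,0],[0,0,0]],[0,[-14,20,0],[0,0,0]]]'
python3 -c "
from h import *
im=snap('top','t13.png');s=snap('side','s13.png')
th=np.radians(-5.85)
d=measure('top',im)['pin'][0][:2]-[.5498,.1194]
print(d@[np.cos(th),np.sin(th)],d@[-np.sin(th),np.cos(th)])
pinside(s)
"
```

```text
time: 23.3
tcp_pos: [0.5497, 0.1305, 0.0488]
ee_rot: [[-0.995, 0.102, -0.002], [0.102, 0.995, 0.002], [0.002, 0.001, -1.0]]
ft_force: [-5.4, 1.3, 13.2]
width: 0.004
finger_force: 6.4
time: 24.55
tcp_pos: [0.3904, 0.311, 0.1476]
ee_rot: [[-0.995, 0.102, 0.001], [0.102, 0.995, 0.001], [-0.001, 0.001, -1.0]]
ft_force: [1.0, 0.3, 1.2]
width: 0.006
finger_force: 0.0
time: 25.8
tcp_pos: [0.2515, 0.509, 0.1475]
ee_rot: [[-0.995, 0.103, 0.0], [0.103, 0.995, 0.0], [-0.0, 0.0, -1.0]]
ft_force: [-0.8, 0.1, -0.8]
width: 0.004
finger_force: 0.0
top red [0.6527 0.0977 0.003 ] ang -8.3 len 0.034 [241.9 175. ] 20
top blue [ 0.5299 -0.0899  0.003 ] ang -5.9 len 0.243 [284.8 212.4] 528
top pin [0.5509 0.1203 0.031 ] ang -3.5 len 0.238 [231.4 197.2] 703
0.001029136012926343 0.0009863293220825462
pin [0.5352 0.1057 0.031 ] ang -4.0 len 0.247 area 504 in stripe x -0.0131 y -0.0151
```

```bash
python3 -c "
from h import *
measure('top');print(finish_job())"
```

```text
top red [0.6546 0.0974 0.003 ] ang -8.3 len 0.030 [242.  174.5] 19
top blue [ 0.5299 -0.0899  0.003 ] ang -5.9 len 0.243 [284.8 212.4] 528
top pin [0.5509 0.1201 0.031 ] ang -3.5 len 0.238 [231.4 197.2] 705
the job is handed in; nothing more can be done
None
```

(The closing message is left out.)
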